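Reset the stroke of a dosing pump and lock it again

ROBOT

A 6-joint arm with a two-finger parallel gripper is mounted at the origin on a cart in front of the work surface, level with it; the furniture and walls round the work are solid. World frame = base frame: x ahead of the robot, y to its left, z up, the work surface at z = 0. Lengths are in m, angles in rad, forces in N, time in s.
With the tool pointing down it reaches from about 0.4 to 0.825 m from the base axis. Payload 7 kg.
Tool frame: the origin (TCP) lies between the finger pads; the fingertips stand 22 mm ahead of it and the grasp point (between the pads) lies 3 mm ahead of it; z points along the fingers, y is the direction in which the jaws open and shut (so a half turn about z gives the same grasp; the last joint's range is limited). The gripper opens to 88 mm and grips with 3 to 60 N. Pads are 19 mm wide; open, the fingers measure 130 mm over their backs; the gripper's body (78 mm by 193 mm) begins 47 mm behind the grasp point.
Start: joints at [1.443, 0.359, 0.012, 0, -1.224, -0.288], TCP at [0.273, 0.617, 0.249] pointing down, gripper open.
Joint ranges: [-3.07, 3.07], [-1.43, 2.12], [-1.02, 1.25], [-3.03, 1.67], [-3.05, -0], [-3.03, 3.03]. Speed limits (rad/s): [2.39, 2.39, 3.01, 3.14, 3.14, 3.14].

INTERFACE

Orientations are given as [roll, pitch, yaw] about the fixed x, y, z axes, in that order (R = Rz(yaw) Ry(pitch) Rx(roll)).
In Python, from station import arm, optics gives the robot as it stands. The module is installed in compiled form; this text tells all that it offers.
- The arm moves only by the tool jog_arm, never from a script. Its argument "motion" is a list that holds one entry, the list of rows, each a list of 7 numbers: the shift along the tool's x, y, z in m, then the turn, a rotation vector about the tool's x, y, z in degrees, then the finger opening in m, from 0 to 0.0876. In form: [[[x, y, z, rx, ry, rz, grip], ...]]. A call has 1 to 8 rows; each row is the pose to reach, as a shift and turn from the pose measured when the call began, along the tool's axes at that moment; what a row does not reach only later rows make up. A row lasts 1/10 s, in which the tool goes at most 50 mm and 8.59 degrees, less where a joint would pass 70% of its speed; a pose out of reach is approached as far as the arm can. A call with a gripper value outside its range is refused whole. The fingers move at their own pace and stop on an object; "newtons" is the grip in N (left out, the last holds). Time passes only in rows, so rows that repeat a pose let the fingers close. It gives the time, the measured TCP pose, the force and the opening at its end, in the units of the state.
- arm.get_state(): the state, without advancing time (a new reading comes with each control period).
- optics.grab_frame(name): name is "side" or "top" or "wrist"; returns the picture (480x640x3 uint8, red, green, blue); there is no depth.
- optics.camera_model(name): a dict with "mtx" (3x3 intrinsics, pixels), "R" (3x3) and "t" (3): a world point X has camera coordinates R X + t; the wrist camera has in their place "mount" (4x4, takes a point from camera to tool coordinates, whose origin is the TCP and whose axes are the flange's). Camera axes: x right, y down, z forward; pixel columns grow to the right and rows downward; lengths in m; the calibration is good to about 2 mm. A picture is of the moment at which its call begins: read the wrist's pose just before it. camera_model takes no time and is no camera call.
- arm.job_done(): hands the job in, once; it reports no verdict.
The state is a dict: "t": time; "q": joint angles; "qd": joint speeds; "joint_efforts": joint torques, N m; "eef_pos": TCP position; "ee_rot": TCP orientation; "force": force on the tool from outside, world axes, zero at the start; "moment": the same for the moment, N m; "width": finger opening in m.
Only numpy, scipy, OpenCV 4.12 (cv2) and the standard library are available. Lean on these libraries where they do the work, as an engineer would, in place of code of your own. Each camera call takes 0.05 s, during which the arm holds its last target.

TASK

The dosing pump's stroke knob is locked by the brass lock ring on top of it. Loosen the lock ring, turn the black stroke knob clockwise until its white pointer stands at the red flag, then tighten the lock ring again hand-firm (about 0.35 N m, not overtightened) without losing the setting. Do not force the knob while the ring is tight, do not shift the red flag, leave everything else on the bench alone, and let go at the end.

Things in the scene. Friction and masses are not known exactly. Their poses are not given: they have to be found in the camera images.
- pump: white dosing pump fixed to the bench, 150 x 125 x 56 mm box with a 108 mm aluminium dial on top (dial face 59 mm above the bench). Origin on the bench under the axis of knob and lock ring; z up. Spindle, knob, washer and ring share this vertical axis; the whole is 128 mm high.
- stroke_knob: black ribbed knob turning about the vertical axis: drum 54 mm across, 63 to 97 mm above the bench; below it a skirt 72 mm across, 3 mm thick, with the white pointer line; above it a hub 22 mm across up to 109 mm. Origin on the axis, 60 mm above the bench; x along the pointer, z up. Unlocked it turns with 0.12 N m and stays put; range 0.3 rad anticlockwise to 1.9 rad clockwise of its start.
- lock_ring: brass knurled lock ring, round, 36 mm across, 14 mm high, on top; underside 111 mm above the bench. Origin on the axis at its underside, z up, black line on top along x. Seen from above anticlockwise loosens, clockwise tightens. Starts tight, now more, now less: up to 0.4 N m breaks it loose, 0.1 to 0.35 rad frees it; free, it turns with 0.1 N m; stops about 1.5 rad anticlockwise of its start.
- lock_washer: steel washer, 29 mm across, 2.5 mm thick, on the axis between hub and ring, about 109 mm up. It never turns, so tightening the ring does not drag the knob. The ring's clamping force is its push on this washer: about 50 N at 0.35 N m of ring torque. Wanted 30 N (0.23 N m) to 80 N (0.55 N m); more is overtightened. Once the ring bears, torque rises about 1.4 N m and force 200 N per rad.
- ring_grip (a point): middle of the lock ring (on the axis, 7 mm above its underside, about 118 mm above the bench): grip it from above across its 36 mm. The wider knob drum's top lies 21 mm below this point.
- knob_grip (a point): on the axis, 87 mm above the bench: height to grip the drum from above, across 54 mm, ring between the fingers. Skirt top 24 mm below, spindle top 41 mm above this point. The knob is a screw and sinks up to 2 mm when turned clockwise, so the ring then bears 0.25 to 0.65 rad farther clockwise than before; the exact place must be felt.
- pointer_tip (a point): tip of the knob's white pointer, 40 mm from the axis, 62 mm above the bench; moves with the knob.
- flag_tip (a point): inner tip of the red flag, a 10 x 4 x 6 mm clip on the dial rim (42 to 53 mm from the axis, top 65 mm above the bench), 40 mm from the axis: where the pointer must stand. It lies 0.5 to 1.3 rad clockwise of the pointer at the start.
- tip_box_blue: blue box of tips with clear lid, 90 x 124 x 74 mm, left of the pump; origin under its centre. Leave it alone.
- marker: felt marker lying on the bench, 128 mm long, at the front left; origin under its centre. Leave it alone.
- forceps: steel forceps lying on the bench, 124 mm long, at the front right; origin under its centre. Leave it alone.

How it is judged:
On the way, in this order (a step that is already met when the one before it is completed fails the run):
1. the lock ring is loosened, the knob not yet turned (contact force between lock_ring and lock_washer below 2 N and distance of pointer_tip from where it was at the start of the episode below 0.004 m), for 0.2 s.
2. with the ring still loose, the pointer is turned to the red flag (contact force between lock_ring and lock_washer below 5 N and horizontal distance between pointer_tip and flag_tip below 0.0035 m), for 0.2 s.
3. the lock ring is tight again and the pointer still at the flag (contact force between lock_ring and lock_washer between 30 and 80 N and horizontal distance between pointer_tip and flag_tip below 0.0035 m), for 0.2 s.
At the end, for the whole second after the job is handed in: the white pointer's tip stands within 3.5 mm of the red flag's tip, seen from above, the flag is where it was (3 mm), the lock ring presses on the washer with 30 to 80 N and the knob is at rest (all of step 3 and distance of flag_tip from where it was at the start of the episode below 0.003 m and angular speed of stroke_knob below 0.05 rad/s); the robot touches nothing.
It fails at once if the lock ring is overtightened (clamping force over 90 N) (contact force between lock_ring and lock_washer above 90 N).
It fails at once if the knob is forced round while the ring is tight (contact force between lock_ring and lock_washer above 25 N and angular speed of stroke_knob above 0.4 rad/s).
It fails at once if the red flag is shifted by more than 4 mm (distance of flag_tip from where it was at the start of the episode above 0.004 m).
It fails at once if a loose thing on the bench is shifted by more than 30 mm (distance of any of tip_box_blue, marker, forceps from where it was at the start of the episode above 0.03 m).
It also fails if it takes over 70 s, if anything falls off the work surface, if the arm or the gripper's body presses on something with over 40 N, if the wrist force passes 120 N, or if a joint passes its speed limit or range.

## Working session

There is one attempt and no reset: what is moved stays moved. The work goes in short steps, Python scripts to look and compute and a tool call to move; the robot and the scene stay as the last step left them, time stands still between calls to the robot, and variables do not carry over. Pictures are saved under pics/ and viewed, and the job is handed in when it is done.

Besides the shell and the picture viewer there is one more tool, called after ">>>" as name(argument=value, ...) on one line, values as JSON. jog_arm: Moves the arm, as the interface text tells. Its arguments: {"type":"object","properties":{"motion":{"type":"array","items":{"type":"array","items":{"type":"array","items":{"type":"number"}}}},"newtons":{"type":"number"}},"required":["motion"]}

```bash
mkdir -p pics
python3 - <<'E'
from station import arm, optics
import cv2,numpy as np
s=arm.get_state();print(s)
for n in ["side","top","wrist"]:
    im=optics.grab_frame(n);cv2.imwrite(f"pics/{n}0.png",im[:,:,::-1]);
    m=optics.camera_model(n);print(n,{k:np.round(v,4).tolist() for k,v in m.items()})
E
```

```text
{'t': 0.0, 'q': array([ 1.44308339e+00,  3.59377373e-01,  1.10643715e-02, -3.50811592e-04,
       -1.22408378e+00, -2.88072647e-01]), 'qd': array([-0.000383  ,  0.00013683, -0.00111119, -0.00058146,  0.00022037,
        0.00040869]), 'joint_efforts': array([-1.30442904e-04, -5.82711482e+01,  2.93071997e+01,  6.99741215e+00,
        7.00251694e-03, -1.57603299e-04]), 'eef_pos': array([0.27249483, 0.61706446, 0.24763108]), 'ee_rot': array([ 3.13996445e+00, -1.38543578e-04, -4.15904940e-01]), 'force': array([0.4384496 , 0.18691659, 0.55661645]), 'moment': array([-0.05429174, -0.07229436,  0.03460358]), 'width': 0.08771480783971587}
side {'mtx': [[593.8274, 0.0, 309.9595], [0.0, 593.8274, 238.7645], [0.0, 0.0, 1.0]], 'R': [[0.978, -0.2075, 0.0231], [-0.121, -0.6535, -0.7471], [0.1701, 0.7279, -0.6643]], 't': [-0.4609, 0.2205, 1.0709]}
top {'mtx': [[561.152, 0.0, 318.4692], [0.0, 561.152, 235.6251], [0.0, 0.0, 1.0]], 'R': [[-0.019, -0.9998, -0.0042], [-0.9838, 0.0194, -0.1781], [0.1782, 0.0007, -0.984]], 't': [0.153, 0.5272, 1.2755]}
wrist {'mtx': [[344.6702, 0.0, 317.1974], [0.0, 344.6702, 243.235], [0.0, 0.0, 1.0]], 'mount': [[-0.0007, -0.9589, -0.2837, 0.0773], [1.0, -0.0004, -0.0012, -0.0001], [0.0011, -0.2837, 0.9589, -0.1354], [0.0, 0.0, 0.0, 1.0]]}
```

View pics/side0.png

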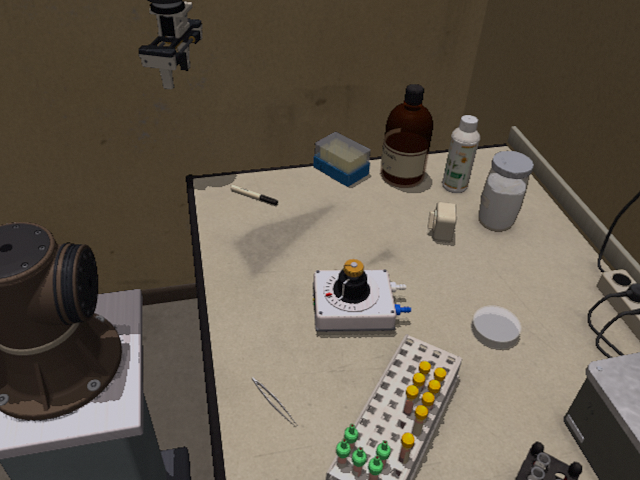

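View pics/top0.png

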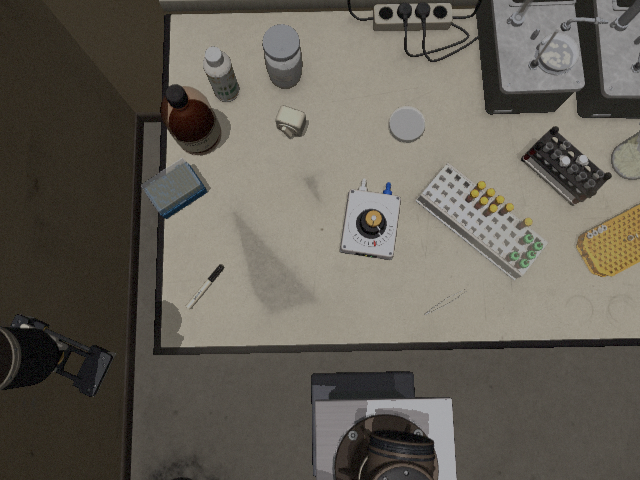

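View pics/wrist0.png

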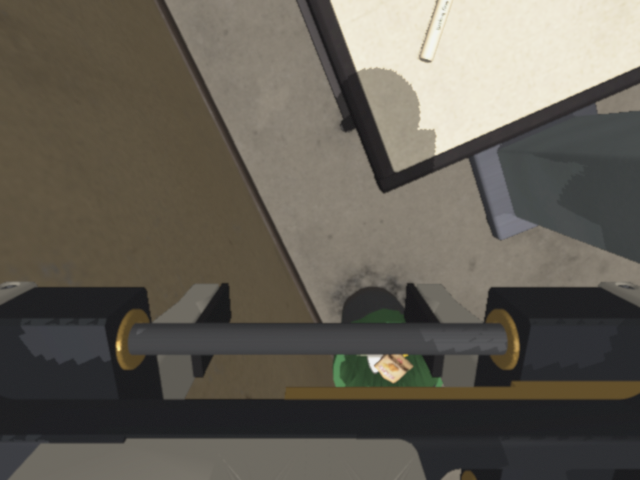

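Run:
```python
import cv2
a=cv2.imread("pics/top0.png")[180:265,330:415];a=cv2.resize(a,(595,595),interpolation=cv2.INTER_CUBIC);cv2.imwrite("pics/topc.png",a)
a=cv2.imread("pics/side0.png")[250:340,300:420];a=cv2.resize(a,(800,600),interpolation=cv2.INTER_CUBIC);cv2.imwrite("pics/sidec.png",a)
```

```text
(no output)
```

View pics/topc.png

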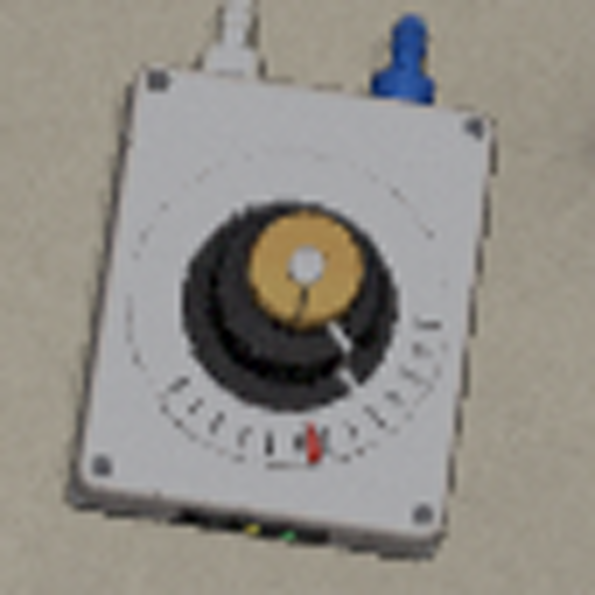

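View pics/sidec.png

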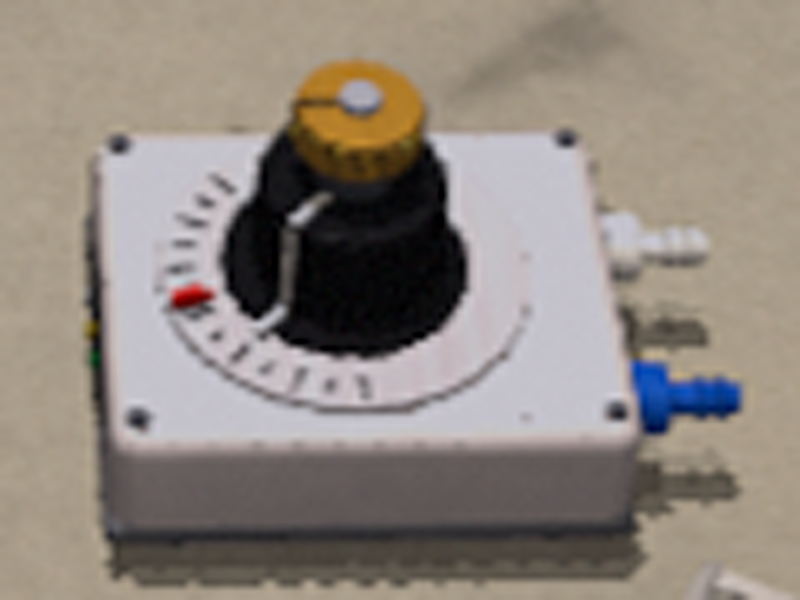

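```bash
cat > h.py <<'E'
from station import arm, optics
import cv2,numpy as np
from scipy.spatial.transform import Rotation as Ro
def onplane(name,px,z,pose=None):
    m=optics.camera_model(name);K=m["mtx"]
    d=np.linalg.inv(K)@np.array([px[0],px[1],1.])
    if name=="wrist":
        p,rpy=pose;R=Ro.from_euler('xyz',rpy).as_matrix()
        M=m["mount"];o=R@M[:3,3]+p;d=R@M[:3,:3]@d
    else:
        o=-m["R"].T@m["t"];d=m["R"].T@d
    return o+d*(z-o[2])/d[2]
def proj(name,X,pose=None):
    m=optics.camera_model(name);K=m["mtx"]
    if name=="wrist":
        p,rpy=pose;R=Ro.from_euler('xyz',rpy).as_matrix();M=m["mount"]
        c=M[:3,:3].T@(R.T@(np.asarray(X)-p)-M[:3,3])
    else: c=m["R"]@X+m["t"]
    u=K@c;return u[:2]/u[2]
E
python3 - <<'E'
from h import *
T=lambda c:(330+(c[0]+.5)/7-.5,180+(c[1]+.5)/7-.5)
S=lambda c:(300+(c[0]+.5)/6.667-.5,250+(c[1]+.5)/6.667-.5)
for n,f,pts in (("top",T,[(306,264),(350,388),(312,424)]),("side",S,[(361,93),(262,326),(212,292)])):
    P=[onplane(n,f(c),z) for c,z in zip(pts,(.128,.062,.064))]
    print(n,*[p.round(4) for p in P])
    a=[np.arctan2(*(p-P[0])[1::-1]) for p in P[1:]];print(a,a[0]-a[1],[np.linalg.norm((p-P[0])[:2]) for p in P[1:]])
E
```

```text
top [0.5546 0.02   0.128 ] [5.262e-01 3.000e-04 6.200e-02] [0.5139 0.0136 0.064 ]
[np.float64(-2.5358049526184328), np.float64(-2.9856054376351313)] 0.44980048501669856 [np.float64(0.03458155909646309), np.float64(0.041180186446408314)]
side [0.5547 0.0186 0.128 ] [ 0.5249 -0.0025  0.062 ] [0.5136 0.0111 0.064 ]
[np.float64(-2.5234973367831453), np.float64(-2.9592927199122743)] 0.435795383129129 [np.float64(0.036477769643747535), np.float64(0.041773532017426236)]
```

```bash
cat >> h.py <<'E'
def delta(pos,yaw,roll=np.pi,pitch=0):
    s=arm.get_state();R=Ro.from_euler('xyz',s["ee_rot"]);T=Ro.from_euler('xyz',[roll,pitch,yaw])
    print("t",s["t"],"pos",s["eef_pos"].round(4),"rpy",s["ee_rot"].round(4),"w",round(s["width"],4),"F",s["force"].round(2),"M",s["moment"].round(3))
    print("shift",R.inv().apply(np.array(pos)-s["eef_pos"]).round(4),"turn",(R.inv()*T).as_rotvec(degrees=True).round(2))
E
python3 -c "
from h import *
delta([.5547,.0193,.22],-2.75)"
```

```text
t 0.15 pos [0.2726 0.6172 0.2478] rpy [ 3.1403e+00 -1.0000e-04 -4.1590e-01] w 0.0878 F [ 0.    0.42 -0.24] M [-0.022  0.04   0.013]
shift [0.4996 0.4329 0.0285] turn [ 3.0000e-02 -9.0000e-02  1.3374e+02]
```

>>> jog_arm(motion=[[[0.5,0.433,0.028,0,0,133.7,0.0876],[0.5,0.433,0.028,0,0,133.7,0.0876],[0.5,0.433,0.028,0,0,133.7,0.0876],[0.5,0.433,0.028,0,0,133.7,0.0876],[0.5,0.433,0.028,0,0,133.7,0.0876],[0.5,0.433,0.028,0,0,133.7,0.0876],[0.5,0.433,0.028,0,0,133.7,0.0876],[0.5,0.433,0.028,0,0,133.7,0.0876]]], newtons=20)

```text
t: 0.95
eef_pos: [0.4435, 0.2541, 0.2316]
ee_rot: [-3.141, -0.0, -1.622]
force: [1.7, 0.0, 0.4]
width: 0.0873
```

```bash
python3 -c "
from h import *
delta([.5547,.0193,.22],-2.75)"
```

```text
t 0.95 pos [0.4435 0.2541 0.2316] rpy [-3.1412e+00 -4.0000e-04 -1.6216e+00] w 0.0873 F [1.66 0.02 0.39] M [ 0.185 -0.258  0.038]
shift [ 0.2288 -0.123   0.0118] turn [-4.000e-02 -1.000e-02  6.465e+01]
```

>>> jog_arm(motion=[[[0.229,-0.123,0.012,0,0,64.6,0.0876],[0.229,-0.123,0.012,0,0,64.6,0.0876],[0.229,-0.123,0.012,0,0,64.6,0.0876],[0.229,-0.123,0.012,0,0,64.6,0.0876],[0.229,-0.123,0.012,0,0,64.6,0.0876],[0.229,-0.123,0.012,0,0,64.6,0.0876],[0.229,-0.123,0.012,0,0,64.6,0.0876],[0.229,-0.123,0.012,0,0,64.6,0.0876]]])

```text
t: 1.75
eef_pos: [0.5547, 0.018, 0.2193]
ee_rot: [-3.141, -0.001, -2.757]
force: [-0.2, 0.7, 0.9]
width: 0.0876
```

```bash
python3 -c "
from h import *
delta([.5547,.0193,.124],-2.75)
s=arm.get_state();im=optics.grab_frame('wrist');cv2.imwrite('pics/w1.png',im[:,:,::-1])
for z in (.128,.125): print(proj('wrist',[.5547,.0193,z],(s['eef_pos'],s['ee_rot'])))
"
```

```text
t 1.75 pos [0.5547 0.018  0.2193] rpy [-3.1411e+00 -8.0000e-04 -2.7568e+00] w 0.0876 F [-0.15  0.66  0.92] M [ 0.078 -0.103 -0.046]
shift [-0.0006  0.0012  0.0953] turn [-0.03 -0.05 -0.39]
[319.25441584 256.56039592]
[319.23053142 255.1864727 ]
```

View pics/w1.png

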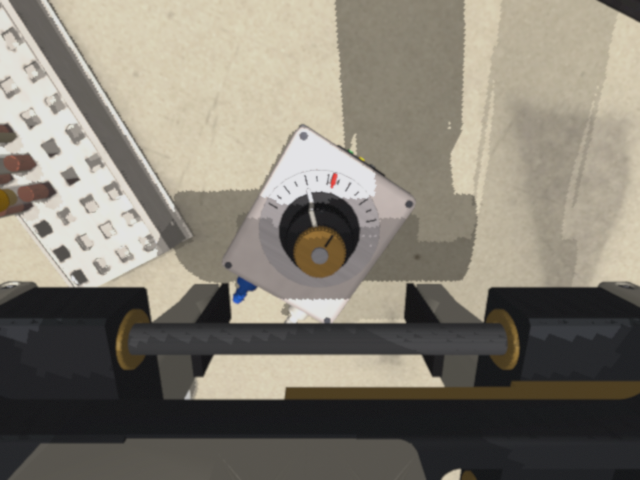

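Run:
```python
import cv2
a=cv2.imread("pics/w1.png")[160:280,260:380];a=cv2.resize(a,(600,600),interpolation=cv2.INTER_CUBIC);cv2.imwrite("pics/w1c.png",a)
```

```text
(no output)
```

View pics/w1c.png

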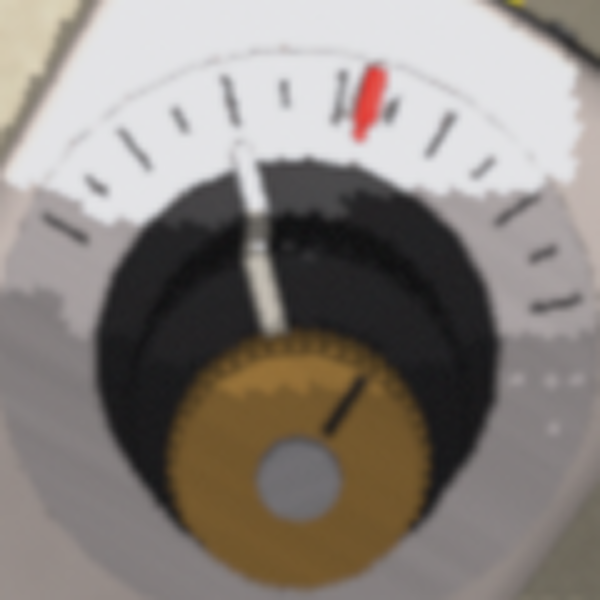

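```bash
cat > meas.py <<'E'
from h import *
def ang(pose,ptr,flag,sp=None,zp=.062,A=(.5547,.0193)):
    A=np.array(A)
    if sp is not None:
        a=onplane('wrist',sp,.128,pose);print("spindle",a.round(4));A=a[:2]
    o=[]
    for px,z in ((ptr,zp),(flag,.064)):
        P=onplane('wrist',px,z,pose);d=P[:2]-A;o.append(np.degrees(np.arctan2(d[1],d[0])));print(P.round(4),np.hypot(*d).round(4),o[-1].round(2))
    print("cw deg to go",(o[0]-o[1]).round(2))
E
python3 - <<'E'
from meas import *
s=arm.get_state();p=(s['eef_pos'],s['ee_rot'])
f=lambda c:(260+(c[0]+.5)/5-.5,160+(c[1]+.5)/5-.5)
ang(p,f((240,147)),f((360,138)),f((299,480)))
ang(p,f((240,147)),f((360,138)))
E
```

```text
spindle [0.554  0.0195 0.128 ]
[ 0.523  -0.0033  0.062 ] 0.0385 -143.59
[0.5138 0.0148 0.064 ] 0.0404 -173.27
cw deg to go 29.68
[ 0.523  -0.0033  0.062 ] 0.0389 -144.49
[0.5138 0.0148 0.064 ] 0.0411 -173.72
cw deg to go 29.22
```

>>> jog_arm(motion=[[[-0.0005,0.0012,0.04,0,0,0,0.06],[-0.0005,0.0012,0.075,0,0,0,0.06],[-0.0005,0.0012,0.095,0,0,0,0.06],[-0.0005,0.0012,0.095,0,0,0,0.06],[-0.0005,0.0012,0.095,0,0,0,0.06]]])

```text
t: 2.3
eef_pos: [0.5548, 0.0197, 0.1248]
ee_rot: [-3.141, -0.001, -2.758]
force: [0.4, -0.1, 0.2]
width: 0.0607
```

```bash
python3 -c "
from h import *
delta([.5545,.0193,.124],-2.75)
im=optics.grab_frame('wrist');cv2.imwrite('pics/w2.png',im[:,:,::-1])
"
```

```text
t 2.3 pos [0.5548 0.0197 0.1248] rpy [-3.1408e+00 -1.0000e-03 -2.7576e+00] w 0.0607 F [ 0.42 -0.1   0.21] M [ 0.135 -0.17   0.019]
shift [ 0.0005 -0.0003  0.0008] turn [-0.05 -0.06 -0.44]
```

View pics/w2.png

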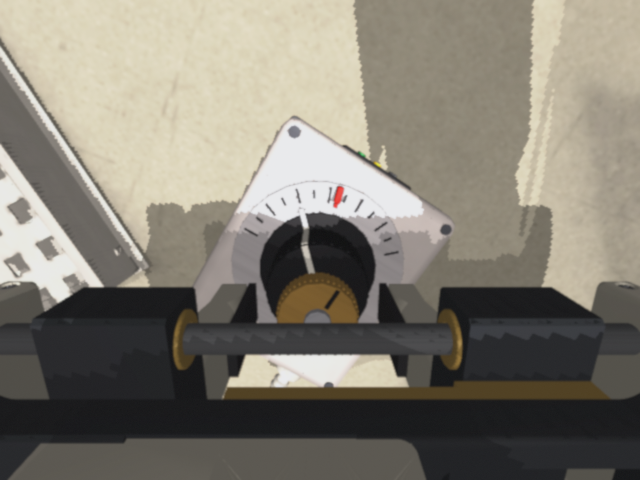

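>>> jog_arm(motion=[[[0,0,0,0,0,0,0.03],[0,0,0,0,0,0,0.03],[0,0,0,0,0,0,0.03],[0,0,0,0,0,0,0.03]]], newtons=45)

```text
t: 2.75
eef_pos: [0.5556, 0.0199, 0.1261]
ee_rot: [-3.141, 0.002, -2.758]
force: [-0.1, 0.3, 3.3]
width: 0.0348
```

```bash
python3 -c "
from h import *
delta([.5545,.0193,.124],-2.75)
"
```

```text
t 2.75 pos [0.5556 0.0199 0.1261] rpy [-3.1405e+00  1.7000e-03 -2.7577e+00] w 0.0348 F [-0.09  0.28  3.27] M [ 0.148  0.15  -0.049]
shift [ 0.0013 -0.0002  0.0021] turn [-0.06  0.1  -0.44]
```

>>> jog_arm(motion=[[[0,0,0,0,0,-4,0.03],[0,0,0,0,0,-8,0.03],[0,0,0,0,0,-12,0.03],[0,0,0,0,0,-16,0.03],[0,0,0,0,0,-20,0.03],[0,0,0,0,0,-24,0.03],[0,0,0,0,0,-28,0.03],[0,0,0,0,0,-32,0.03]]])

```text
t: 3.55
eef_pos: [0.5551, 0.0206, 0.1274]
ee_rot: [-3.14, 0.002, -2.196]
force: [-9.0, 6.3, 14.1]
width: 0.0345
```

```bash
python3 -c "
from h import *
delta([.5545,.0193,.124],-2.75)
print(arm.get_state()['joint_efforts'])
im=optics.grab_frame('wrist');cv2.imwrite('pics/w3.png',cv2.resize(im[150:350,220:420,::-1],(600,600),interpolation=2))
"
```

```text
t 3.55 pos [0.5551 0.0206 0.1274] rpy [-3.1405e+00  1.6000e-03 -2.1963e+00] w 0.0345 F [-9.    6.28 14.13] M [ 2.255  3.081 -0.179]
shift [ 0.0014 -0.0003  0.0034] turn [-0.04  0.1  31.73]
[ -3.27791557 -39.12663817  22.60771751   6.86839432   2.11459816
  -0.97464457]
```

View pics/w3.png

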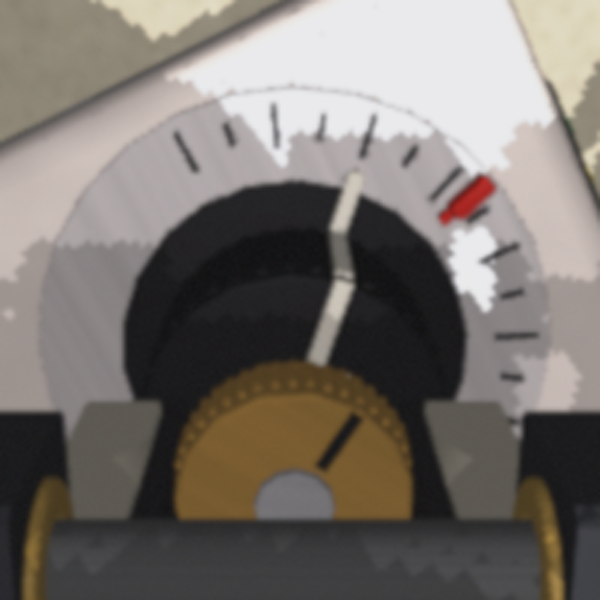

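>>> jog_arm(motion=[[[0,0,0,0,0,0,0.06],[0,0,0,0,0,0,0.06],[0,0,0,0,0,0,0.06]]])

```text
t: 3.9
eef_pos: [0.5552, 0.0206, 0.1274]
ee_rot: [-3.14, 0.002, -2.192]
force: [-0.8, 0.3, -1.0]
width: 0.0536
```

```bash
python3 -c "
from h import *
delta([.5545,.0193,.124],-2.75)
s=arm.get_state();print(s['joint_efforts'])
p=(s['eef_pos'],s['ee_rot']);print(proj('wrist',[.5547,.0193,.128],p))
im=optics.grab_frame('wrist');cv2.imwrite('pics/w4.png',cv2.resize(im[150:350,220:420,::-1],(600,600),interpolation=2))
"
```

```text
t 3.9 pos [0.5552 0.0206 0.1274] rpy [-3.1403e+00  1.6000e-03 -2.1921e+00] w 0.0536 F [-0.78  0.27 -0.96] M [ 0.052 -0.097 -0.028]
shift [ 0.0014 -0.0002  0.0034] turn [-0.05  0.11 31.97]
[ 7.29793799e-02 -4.65861189e+01  2.41080755e+01  5.74979112e+00
 -4.76504874e-02  1.71654025e-02]
[317.49440197 320.72574186]
```

View pics/w4.png

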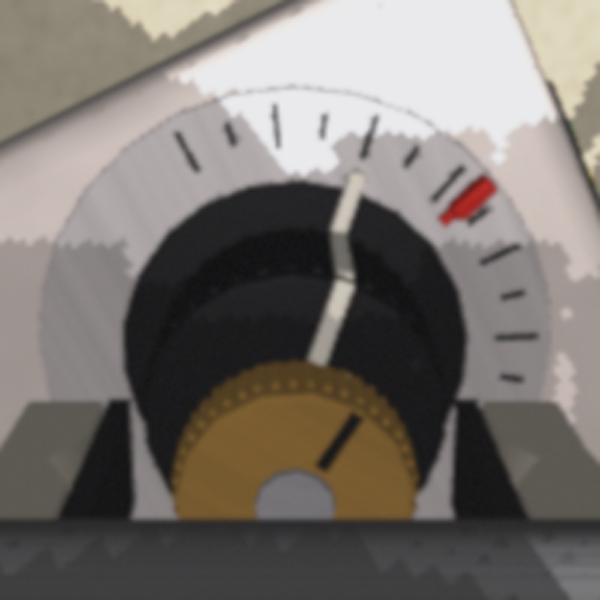

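>>> jog_arm(motion=[[[0.0008,0,0,0,0,0,0.074],[0.0008,0,0,0,0,0,0.074],[0.0008,0,0.012,0,0,0,0.074],[0.0008,0,0.024,0,0,0,0.074],[0.0008,0,0.035,0,0,0,0.074],[0.0008,0,0.035,0,0,0,0.074],[0.0008,0,0.035,0,0,0,0.074]]], newtons=25)

```text
t: 4.65
eef_pos: [0.5545, 0.0197, 0.0916]
ee_rot: [-3.141, 0.0, -2.192]
force: [-0.3, 0.2, -0.5]
width: 0.0743
```

>>> jog_arm(motion=[[[0,0,0,0,0,0,0.045],[0,0,0,0,0,0,0.045],[0,0,0,0,0,0,0.045],[0,0,0,0,0,0,0.045]]], newtons=25)

```text
t: 5.05
eef_pos: [0.5545, 0.0199, 0.092]
ee_rot: [-3.141, 0.001, -2.192]
force: [-0.3, 0.9, 1.7]
width: 0.0538
```

```bash
python3 -c "
from h import *
delta([.5545,.0193,.124],-2.75)
s=arm.get_state();print(s['joint_efforts'])
im=optics.grab_frame('wrist');cv2.imwrite('pics/w5.png',cv2.resize(im[150:350,200:440,::-1],(720,600),interpolation=2))
"
```

```text
t 5.05 pos [0.5545 0.0199 0.092 ] rpy [-3.1410e+00  7.0000e-04 -2.1921e+00] w 0.0538 F [-0.35  0.9   1.68] M [ 0.565  0.378 -0.054]
shift [ 0.0005 -0.0004 -0.032 ] turn [-2.000e-02  5.000e-02  3.197e+01]
[-6.85139894e-01 -4.70746851e+01  2.22634953e+01  5.62747926e+00
  2.18233871e-01  1.29660594e-02]
```

View pics/w5.png

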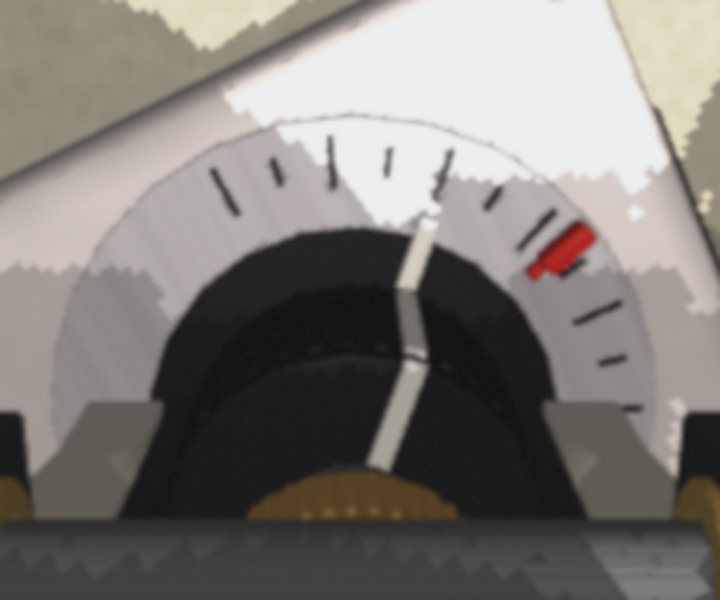

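Pointer tip at crop (428,225), flag tip (531,273). Measure the angle again from here.

Run:
```python
from meas import *
s=arm.get_state();p=(s['eef_pos'],s['ee_rot'])
f=lambda c:(200+(c[0]+.5)/3-.5,150+(c[1]+.5)/3-.5)
ang(p,f((429,224)),f((530,274)))
```

```text
[ 0.5231 -0.0033  0.062 ] 0.0389 -144.43
[0.5142 0.0129 0.064 ] 0.041 -170.97
cw deg to go 26.53
```

>>> jog_arm(motion=[[[0,0,0,0,0,4,0.045],[0,0,0,0,0,8,0.045],[0,0,0,0,0,12,0.045],[0,0,0,0,0,16,0.045],[0,0,0,0,0,20,0.045],[0,0,0,0,0,24,0.045],[0,0,0,0,0,26,0.045],[0,0,0,0,0,26,0.045]]])

```text
t: 5.9
eef_pos: [0.5547, 0.0197, 0.0914]
ee_rot: [-3.141, 0.001, -2.646]
force: [4.6, -2.0, -10.2]
width: 0.0536
```

```bash
python3 -c "
from h import *
delta([.5545,.0193,.124],-2.75)
im=optics.grab_frame('wrist');cv2.imwrite('pics/w6.png',cv2.resize(im[190:290,280:380,::-1],(600,600),interpolation=2))
"
```

```text
t 5.9 pos [0.5547 0.0197 0.0914] rpy [-3.1411e+00  8.0000e-04 -2.6464e+00] w 0.0536 F [  4.61  -1.98 -10.25] M [-0.883 -1.793 -0.113]
shift [ 0.0003 -0.0003 -0.0326] turn [-0.02  0.05  5.94]
```

View pics/w6.png

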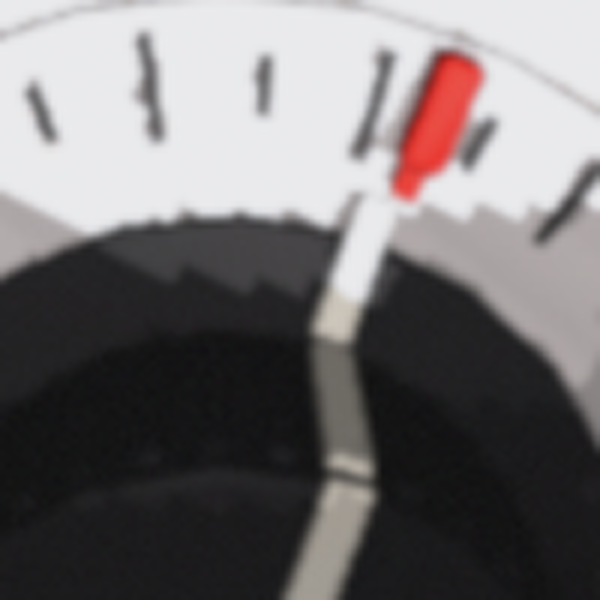

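Run:
```python
from meas import *
s=arm.get_state();p=(s['eef_pos'],s['ee_rot'])
f=lambda c:(280+(c[0]+.5)/6-.5,190+(c[1]+.5)/6-.5)
ang(p,f((375,196)),f((403,194)))
for z in (.06,.062,.064):
  for r in (.0385,.04): 
    for a in np.radians((-170,-172,-174)): print(z,r,((proj('wrist',[.5547+r*np.cos(a),.0195+r*np.sin(a),z],p)-[279.5,189.5])*6).round(0),end=' ')
  print()
```

```text
[0.5154 0.012  0.062 ] 0.04 -169.43
[0.5138 0.0135 0.064 ] 0.0413 -171.94
cw deg to go 2.52
0.06 0.0385 [374. 210.] 0.06 0.0385 [390. 215.] 0.06 0.0385 [405. 221.] 0.06 0.04 [381. 193.] 0.06 0.04 [396. 199.] 0.06 0.04 [412. 205.] 
0.062 0.0385 [376. 216.] 0.062 0.0385 [391. 221.] 0.062 0.0385 [407. 227.] 0.062 0.04 [382. 199.] 0.062 0.04 [398. 205.] 0.062 0.04 [414. 211.] 
0.064 0.0385 [378. 222.] 0.064 0.0385 [393. 227.] 0.064 0.0385 [409. 233.] 0.064 0.04 [384. 205.] 0.064 0.04 [400. 210.] 0.064 0.04 [416. 216.]
```

>>> jog_arm(motion=[[[0,0,0,0,0,1.5,0.045],[0,0,0,0,0,3,0.045],[0,0,0,0,0,3,0.045],[0,0,0,0,0,3,0.045]]])

```text
t: 6.35
eef_pos: [0.5547, 0.0197, 0.0913]
ee_rot: [-3.141, 0.001, -2.697]
force: [4.0, -2.3, -7.5]
width: 0.0538
```

>>> jog_arm(motion=[[[0,0,0,0,0,0,0.074],[0,0,0,0,0,0,0.074],[0,0,0,0,0,0,0.074],[0,0,0,0,0,0,0.074]]])

```text
t: 6.75
eef_pos: [0.5547, 0.0198, 0.0916]
ee_rot: [-3.141, 0.001, -2.697]
force: [-0.1, -0.6, 0.3]
width: 0.0731
```

```bash
python3 -c "
from h import *
delta([.5547,.0195,.124],-2.2)
im=optics.grab_frame('wrist');cv2.imwrite('pics/w7.png',cv2.resize(im[190:290,280:380,::-1],(600,600),interpolation=2))
"
```

```text
t 6.75 pos [0.5547 0.0198 0.0916] rpy [-3.1412e+00  1.2000e-03 -2.6973e+00] w 0.0731 F [-0.07 -0.59  0.34] M [ 0.037 -0.127  0.018]
shift [ 0.0001 -0.0003 -0.0324] turn [ -0.04   0.06 -28.5 ]
```

View pics/w7.png

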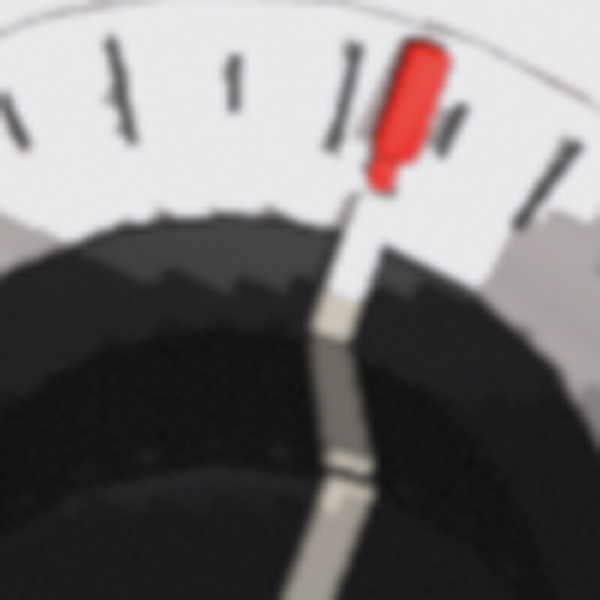

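>>> jog_arm(motion=[[[0,0,-0.015,0,0,0,0.06],[0,0,-0.033,0,0,0,0.06],[0,0,-0.033,0,0,-8,0.06],[0,0,-0.033,0,0,-16,0.06],[0,0,-0.033,0,0,-24,0.06],[0,0,-0.033,0,0,-30,0.06],[0,0,-0.033,0,0,-30,0.06]]])

```text
t: 7.5
eef_pos: [0.5547, 0.0198, 0.1247]
ee_rot: [-3.141, 0.001, -2.172]
force: [0.9, -0.1, -0.6]
width: 0.06
```

```bash
python3 -c "
from h import *
delta([.5547,.0195,.124],-2.2)
"
```

```text
t 7.5 pos [0.5547 0.0198 0.1247] rpy [-3.1406e+00  9.0000e-04 -2.1722e+00] w 0.06 F [ 0.94 -0.13 -0.61] M [ 0.065 -0.107 -0.002]
shift [ 0.0002 -0.0002  0.0007] turn [-0.05  0.05  1.59]
```

>>> jog_arm(motion=[[[0,0,0,0,0,0,0.03],[0,0,0,0,0,0,0.03],[0,0,0,0,0,0,0.03],[0,0,0,0,0,0,0.03]]], newtons=30)

```text
t: 7.9
eef_pos: [0.5545, 0.0199, 0.1247]
ee_rot: [-3.141, 0.001, -2.173]
force: [-1.2, 3.3, 2.3]
width: 0.0349
```

```bash
python3 -c "
from h import *
delta([.5547,.0195,.124],-2.2)
s=arm.get_state();print(s['joint_efforts'])
im=optics.grab_frame('wrist');cv2.imwrite('pics/w8.png',cv2.resize(im[150:350,220:420,::-1],(600,600),interpolation=2))
"
```

```text
t 7.9 pos [0.5545 0.0199 0.1247] rpy [-3.1410e+00  9.0000e-04 -2.1731e+00] w 0.0349 F [-1.23  3.29  2.34] M [0.653 0.294 0.003]
shift [ 0.0002 -0.0004  0.0007] turn [-0.03  0.05  1.54]
[-1.65035818e+00 -4.49629676e+01  2.34288633e+01  6.45344675e+00
  4.31006318e-01 -9.60813806e-03]
```

View pics/w8.png

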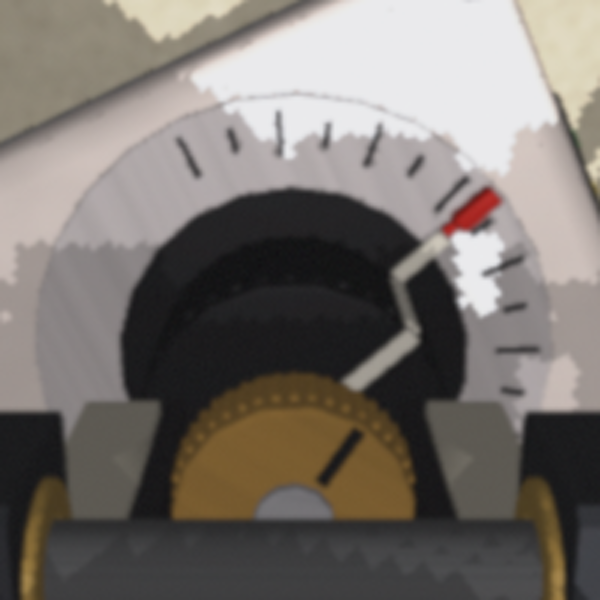

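>>> jog_arm(motion=[[[0,0,0,0,0,4,0.03],[0,0,0,0,0,8,0.03],[0,0,0,0,0,12,0.03],[0,0,0,0,0,16,0.03],[0,0,0,0,0,20,0.03],[0,0,0,0,0,22,0.03],[0,0,0,0,0,22,0.03]]])

```text
t: 8.65
eef_pos: [0.5545, 0.0197, 0.1237]
ee_rot: [-3.141, 0.001, -2.558]
force: [5.0, -3.4, -11.0]
width: 0.0351
```

```bash
cat > m.py <<'E'
from h import *
s=arm.get_state();F=s['force'];M=s['moment'];p=s['eef_pos']
r=np.array([.5547,.0196])-p[:2]
print('t',s['t'],'pos',p.round(4),'yaw',np.degrees(s['ee_rot'][2]).round(2),'F',F.round(1),'M',M.round(3),'Mz@axis',(M[2]-(r[0]*F[1]-r[1]*F[0])).round(3),'tau6',s['joint_efforts'][5].round(3),'w',s['width'])
E
python3 m.py
```

```text
t 8.65 pos [0.5545 0.0197 0.1237] yaw -146.58 F [  5.   -3.4 -11. ] M [-0.622 -2.028 -0.025] Mz@axis -0.025 tau6 -0.576 w 0.0350683214948214
```

>>> jog_arm(motion=[[[0,0,0,0,0,2,0.03],[0,0,0,0,0,4,0.03]]])

```text
t: 8.85
eef_pos: [0.5546, 0.0197, 0.1234]
ee_rot: [-3.141, 0.0, -2.629]
force: [2.4, -1.2, -4.8]
width: 0.0351
```

```bash
python3 m.py
```

```text
t 8.85 pos [0.5546 0.0197 0.1234] yaw -150.63 F [ 2.4 -1.2 -4.8] M [-0.313 -0.981  0.124] Mz@axis 0.124 tau6 0.481 w 0.03506245575821109
```

>>> jog_arm(motion=[[[0,0,0,0,0,2,0.03],[0,0,0,0,0,4,0.03]]])

```text
t: 9.05
eef_pos: [0.5547, 0.0196, 0.1232]
ee_rot: [-3.141, 0.0, -2.7]
force: [2.0, -1.6, -4.7]
width: 0.0351
```

```bash
python3 m.py
```

```text
t 9.05 pos [0.5547 0.0196 0.1232] yaw -154.68 F [ 2.  -1.6 -4.7] M [-0.204 -0.858  0.091] Mz@axis 0.091 tau6 0.446 w 0.0350738750489259
```

>>> jog_arm(motion=[[[0,0,0,0,0,2,0.03],[0,0,0,0,0,4,0.03]]])

```text
t: 9.25
eef_pos: [0.5547, 0.0196, 0.123]
ee_rot: [-3.141, 0.0, -2.77]
force: [2.7, -1.0, -3.9]
width: 0.035
```

```bash
python3 m.py
```

```text
t 9.25 pos [0.5547 0.0196 0.123 ] yaw -158.74 F [ 2.7 -1.  -3.9] M [-0.23  -0.889  0.087] Mz@axis 0.087 tau6 0.446 w 0.034985475492385565
```

>>> jog_arm(motion=[[[0,0,0,0,0,2,0.03],[0,0,0,0,0,4,0.03]]])

```text
t: 9.45
eef_pos: [0.5547, 0.0195, 0.1229]
ee_rot: [-3.141, 0.0, -2.841]
force: [1.4, -0.7, -3.5]
width: 0.0348
```

```bash
python3 m.py
```

```text
t 9.45 pos [0.5547 0.0195 0.1229] yaw -162.78 F [ 1.4 -0.7 -3.5] M [-0.121 -0.668  0.219] Mz@axis 0.219 tau6 0.331 w 0.03475997874211545
```

>>> jog_arm(motion=[[[0,0,0,0,0,2,0.03],[0,0,0,0,0,4,0.03]]])

```text
t: 9.65
eef_pos: [0.5547, 0.0195, 0.1227]
ee_rot: [-3.141, -0.0, -2.911]
force: [1.4, -1.2, -2.6]
width: 0.0352
```

```bash
python3 m.py
```

```text
t 9.65 pos [0.5547 0.0195 0.1227] yaw -166.81 F [ 1.4 -1.2 -2.6] M [-0.218 -0.629  0.367] Mz@axis 0.367 tau6 0.214 w 0.035249061774056144
```

```bash
python3 -c "
from h import *
im=optics.grab_frame('wrist');cv2.imwrite('pics/w9.png',cv2.resize(im[150:350,220:420,::-1],(600,600),interpolation=2))
";python3 m.py
```

```text
t 9.7 pos [0.5547 0.0194 0.1227] yaw -166.93 F [ 0.5 -0.4 -3.3] M [-0.207 -0.588  0.299] Mz@axis 0.3 tau6 0.059 w 0.03504540060771708
```

View pics/w9.png

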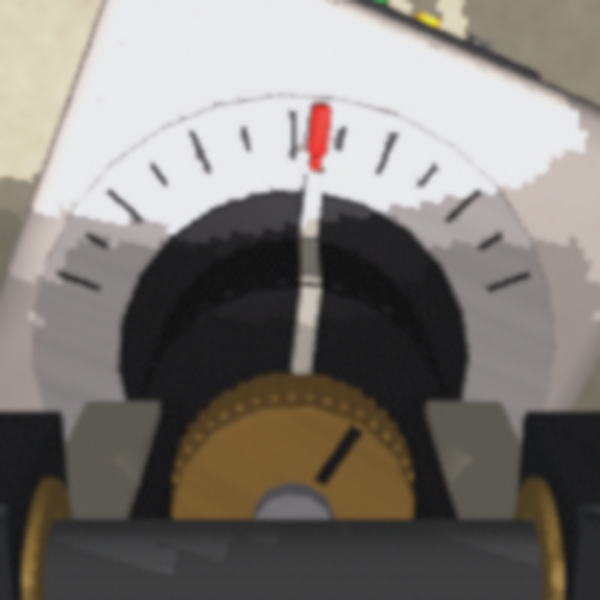

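>>> jog_arm(motion=[[[0,0,0,0,0,1,0.03],[0,0,0,0,0,2,0.03]]])

```text
t: 9.9
eef_pos: [0.5548, 0.0195, 0.1227]
ee_rot: [-3.141, -0.0, -2.949]
force: [0.8, -0.6, -2.0]
width: 0.035
```

```bash
python3 m.py
```

```text
t 9.9 pos [0.5548 0.0195 0.1227] yaw -168.95 F [ 0.8 -0.6 -2. ] M [-0.237 -0.575  0.409] Mz@axis 0.409 tau6 -0.096 w 0.03501816638825121
```

>>> jog_arm(motion=[[[0,0,0,0,0,0,0.03],[0,0,0,0,0,0,0.03],[0,0,0,0,0,0,0.03]]])

```text
t: 10.2
eef_pos: [0.5548, 0.0194, 0.1226]
ee_rot: [-3.141, -0.0, -2.948]
force: [1.1, 0.2, -2.1]
width: 0.035
```

```bash
python3 m.py
```

```text
t 10.2 pos [0.5548 0.0194 0.1226] yaw -168.93 F [ 1.1  0.2 -2.1] M [-0.148 -0.545  0.265] Mz@axis 0.266 tau6 -0.298 w 0.034956159583375716
```

>>> jog_arm(motion=[[[0,0,0,0,0,0,0.065],[0,0,0,0,0,0,0.065],[0,0,0,0,0,0,0.065],[0,0,0,0,0,0,0.065],[0,0,-0.03,0,0,0,0.07],[0,0,-0.07,0,0,0,0.07],[0,0,-0.1,0,0,0,0.07],[0,0,-0.1,0,0,0,0.07]]])

```text
t: 11.0
eef_pos: [0.5571, 0.02, 0.2275]
ee_rot: [-3.141, 0.008, -2.948]
force: [-0.1, 0.6, 0.0]
width: 0.07
```

```bash
python3 m.py; python3 -c "
from h import *
im=optics.grab_frame('wrist');cv2.imwrite('pics/w10.png',cv2.resize(im[160:280,260:380,::-1],(600,600),interpolation=2))
"
```

```text
t 11.0 pos [0.5571 0.02   0.2275] yaw -168.89 F [-0.1  0.6  0. ] M [ 0.069 -0.216 -0.013] Mz@axis -0.012 tau6 -0.001 w 0.06997384571119027
```

View pics/w10.png

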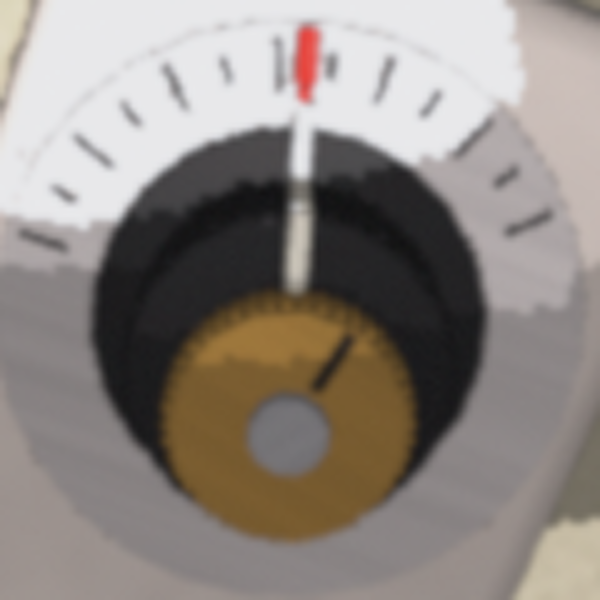

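```bash
python3 -c "
from station import arm
print(arm.job_done())"
```

```text
the job is handed in; nothing more can be done
None
```

The job is handed in at about 11 s of the 70 s. The pointer stands at the red flag, the lock ring is tight again, and the gripper is open and clear.

- **Loosen:** I turned the lock ring 32° anticlockwise. The pointer did not move.
- **Set:** I turned the knob 29° clockwise. My two earlier angle estimates disagreed (29.2° and 26.5°), so I turned 26°, looked again, and added the last 3°.
- **Tighten:** I turned the ring about 47° clockwise. It resisted with about 0.09 N m while free and started to bear about 34–38° in. The last reading while turning was 0.41 N m. An offset estimate from the joint effort at the reading before that came out about 0.03 N m lower than the sensor.
- **Clamping force:** I could not measure it directly. From the torque it is about 55 N, but the bearing angle suggests less, in the worst case just over 30 N, the bottom of the wanted range.
- **Last checks:** In the last wrist picture the pointer tip meets the flag tip, within about 1 mm by eye. The ring's mark did not spring back after release, and the sensed force on the tool was near zero. The flag looked unmoved in the wrist pictures. I took no final picture of the tip box, marker and forceps, but the arm did not go near them.

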